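Hold the matching cell ready over the spectrophotometer's sample holder

TASK

A pair of glass cells is to be compared in the open spectrophotometer: the rear holder in its compartment already has the reference cell, the front holder is empty. From the rack on the bench take the one cell of the same size as the reference cell, carry it upright over the rim of the compartment and stop with it hanging about 1 cm above the front holder's slot, centred on it and squared up with it, ready to be lowered straight in. The instrument is still taking its zero, so do not insert the cell or bump the instrument, and leave the other cells, the vials and the beaker where they are: finish while still holding the cell steady there, in the gripper alone.

Things in the scene. Friction and masses are not known exactly. Their poses are not given: they have to be found in the camera images.
- instrument: white bench spectrophotometer, fixed, 360 (its x) x 430 (its y) mm, deck 175 mm above the bench. Origin: centre of its underside. +y is its front (sloping panel with display and keys, from the deck at y = +70 down to 85 mm high at y = +215 mm), -y its back with the cover's hinge, z up.
- compartment (a point): centre of the open sample compartment, level with the top of its raised rim (183 mm above the bench); at (0, -57, 183) mm in the instrument's frame, same axes. The opening is 220 (x) x 215 (y) mm with bevelled front corners. On its floor stand two black cell holders, 44 (x) x 34 (y) mm, tops 28 mm below the rim.
- front_slot (a point): centre of the mouth of the empty front (sample) holder, at the holder's top face; at (0, -20, 155) mm in the instrument's frame, axes as the instrument's. The slot is 24.5 mm long (x) and 14.5 mm wide (y), 32 mm deep, open at the top.
- rear_slot (a point): centre of the mouth of the rear (reference) holder, the same slot, 90 mm behind the front one, at (0, -110, 155) mm in the instrument's frame; it holds the reference cell.
- reference_cell: stoppered glass cell, 22.5 (x) x 12.5 (y) mm and 45 mm tall, plus a white stopper 5 mm high; stands 32 mm deep in the rear holder. Origin: centre of its underside, x along its length, z up. Leave it alone.
- lid (a joint): domed cover of the compartment, hinged along the compartment's back edge at (y -177, z 186) mm of the instrument's frame: 0 is shut, it starts open at 1.7 to 1.95 rad, standing 240 mm up from the deck, and stays where it is. Leave it open.
- rack: dark grey cell rack, fixed, 250 (its x) x 50 (its y) x 20 mm. Origin: centre of its underside. Four equal slots in a row at x = -90, -30, +30, +90 mm, each 44.5 (x) x 14.5 (y) mm and 10 mm deep (slot floor 10 mm above the bench); in each stands one cell, in any order, lengthwise along the rack.
- cell_20: the right cell: stoppered glass cell with frosted long sides, 22.5 (x, length) x 12.5 (y, width) mm, glass 45 mm tall plus a white stopper 5 mm high, about 20 g, the same as the reference cell. Origin: centre of its underside, x along its length, z up; 35 mm of the glass stands above the rack. It can be gripped from above across its 12.5 mm width.
- cell_10: look-alike, too short: 12.5 x 12.5 mm, otherwise as cell_20. Stays in the rack.
- cell_30: look-alike, too long: 32.5 x 12.5 mm, otherwise as cell_20. Stays in the rack.
- cell_40: look-alike, much too long: 42.5 x 12.5 mm, otherwise as cell_20. Stays in the rack.
- vial_a: glass vial with white cap, 27 mm across, 61 mm tall, beside the rack on its far side from the robot, about 100 mm from the rack's centre line. Origin: centre of its underside. A bystander.
- vial_b: the same kind of vial on the robot's side of the rack. A bystander.
- beaker: glass beaker, 68 mm across, 85 mm tall, to the left of the rack. Origin: centre of its underside. A bystander.
Not all that is in view belongs to the job. Leave any black or red look-alike of the cell_20 alone.

How it is judged:
By the outcome, as a careful person would: the job done as asked, in the order asked, and still so for the second after the job is handed in, while the arm keeps its last pose, push and grip.
It also fails if it takes over 38 s, if anything falls off the work surface, if the arm or the gripper's body presses on something with over 40 N, if the wrist force passes 120 N, or if a joint passes its speed limit or range.

ROBOT

A 6-joint arm with a two-finger parallel gripper is mounted at the origin on the work surface. World frame = base frame: x ahead of the robot, y to its left, z up, the work surface at z = 0. Lengths are in m, angles in degrees, forces in N, time in s.
With the tool pointing down it reaches from about 0.3 to 0.75 m from the base axis. Payload 8.5 kg.
Tool frame: the origin (TCP) lies at the very end of the fingers, on their centre line; the grasp point (between the pads) lies 19 mm behind it; z points along the fingers, y is the line along which they close (so a half turn about z gives the same grasp; the last joint's range is limited). The gripper opens to 85 mm and grips with 20 to 120 N. Pads are 22 mm wide; open, the fingers measure 114 mm over their backs; the gripper's body (76 mm by 85 mm) begins 54 mm behind the grasp point. The pads swing forward as they close: fully open they stand 13 mm farther back than shut.
Start: joints at [61.175, 21.807, 74.336, -0, 83.858, -12.336], TCP at [0.156, 0.527, 0.231] pointing down, gripper open.
Joint ranges: [-178.18, 178.18], [-50.72, 133.34], [12.68, 142.11], [-81.47, 261.47], [9.98, 163.14], [-165.26, 165.26]. Speed limits (degrees/s): [136.94, 136.94, 180, 180, 180, 180].

INTERFACE

Orientations are given as a 3x3 rotation matrix whose columns are the frame's x, y, z axes.
In Python, from workcell import readout, eyes, job gives the robot as it stands.
- The arm moves only by the tool drive_tool, never from a script. Its argument "deltas" is a list of rows, each an object of numbers: "tx", "ty", "tz": the shift along the tool's x, y, z normalised to -1 to 1, where 1 is 30 cm; "turn": the turn about the tool's z normalised to -1 to 1, where 1 is 2 pi rad. In form: [{"tx": .., "ty": .., "tz": .., "turn": ..}, ...]. A call has 1 to 8 rows; each row is the pose to reach, as a shift and turn from the pose commanded when the call began, along the tool's axes at that moment, turning the shorter way round; what a row does not reach only later rows make up. A row lasts 1/10 s, in which the tool goes at most 50 mm and 8.59 degrees, less where a joint would pass 70% of its speed; a pose out of reach is approached as far as the arm can. A call with a number of a shift or a turn outside -1 to 1 is refused whole. A call with a gripper value outside its range is refused whole. "hand" is the closure, from 0 (fully open) to 1 (shut), set as the call begins (left out, the last holds). The fingers move at their own pace and stop on an object; "grip_force" is the grip in N (left out, the last holds). Time passes only in rows, so rows that repeat a pose let the fingers close. It gives the time, the measured TCP pose, the force, the opening and the grip force at its end, in the units of the state.
- readout.state(): the state, without advancing time (a new reading comes with each control period).
- eyes.capture(name): name is "scene" or "top" or "wrist"; returns the picture (400x640x3 uint8, red, green, blue); there is no depth.
- eyes.get_calibration(name): a dict with "K" (3x3 intrinsics, pixels), "cam_to_world" (4x4, takes a point from camera to world coordinates). Camera axes: x right, y up, looking along -z (the intrinsics and any distortion apply to the point x, -y, -z); pixel columns grow to the right and rows downward; lengths in m; the calibration is good to about 2 mm. The wrist camera is an equidistant fisheye: a pixel r from the principal point sees the ray r / f radians off the axis. A picture is of the moment at which its call begins: read the wrist's pose just before it. get_calibration takes no time and is no camera call; for the wrist camera it gives the pose at the moment of the call.
- job.sign_off(): hands the job in; it is judged then, once.
The state is a dict: "t": time; "q": joint angles; "joint_vel": joint speeds; "effort": joint torques, N m; "tcp_pos": TCP position; "ee_rot": TCP orientation; "ft_force": force on the tool from outside, world axes, zero at the start; "wrist_torque": the same for the moment, N m; "grip_width": opening from 0.0 (shut) to 1.0 (fully open); "grasp_force": force on a finger pad.
Only numpy, scipy, OpenCV 4.12 (cv2) and the standard library are available. Lean on these libraries where they do the work, as an engineer would, in place of code of your own. Each camera call takes 0.05 s, during which the arm holds its last target. There are 200 camera calls.

## Working session

There is one attempt and no reset: what is moved stays moved. The work goes in short steps, Python scripts to look and compute and a tool call to move; the robot and the scene stay as the last step left them, time stands still between calls to the robot, and variables do not carry over. Pictures are saved under pics/ and viewed, at most 10 in all, crops included, and the job is handed in when it is done.

Besides the shell and the picture viewer there is one more tool, called after "Call:" in YAML: its name, and indented under it one key for each argument. drive_tool: Moves the arm, as the interface text tells. Its arguments: {"type":"object","properties":{"deltas":{"type":"array","items":{"type":"object","properties":{"tx":{"type":"number","minimum":-1,"maximum":1},"ty":{"type":"number","minimum":-1,"maximum":1},"tz":{"type":"number","minimum":-1,"maximum":1},"turn":{"type":"number","minimum":-1,"maximum":1}}}},"hand":{"type":"number"},"grip_force":{"type":"number"}},"required":["deltas"]}

```bash
mkdir -p pics; cat > h.py <<'E'
import numpy as np,cv2
from workcell import readout,eyes,job
def cap(n,f):
    c=eyes.get_calibration(n); im=eyes.capture(n); cv2.imwrite('pics/'+f+'.png',im[:,:,::-1]); np.savez('pics/'+f+'.npz',K=c['K'],T=c['cam_to_world']); return im
def ray(f,u,v,fish=False):
    d=np.load('pics/'+f+'.npz');K=d['K'];T=d['T']
    x=(u-K[0,2])/K[0,0];y=(v-K[1,2])/K[1,1]
    if fish:
        r=np.hypot(x,y)+1e-12;a=np.array([np.sin(r)*x/r,np.sin(r)*y/r,np.cos(r)])
    else: a=np.array([x,y,1.])
    return T[:3,3],T[:3,:3]@(a*[1,-1,-1])
def at(f,u,v,z,fish=False):
    o,d=ray(f,u,v,fish);return o+d*(z-o[2])/d[2]
def proj(f,p,fish=False):
    d=np.load('pics/'+f+'.npz');K=d['K'];T=d['T']
    a=T[:3,:3].T@(np.asarray(p)-T[:3,3])*[1,-1,-1]
    if fish:
        s=np.hypot(a[0],a[1]);r=np.arctan2(s,a[2]);x,y=a[0]/s*r,a[1]/s*r
    else:x,y=a[0]/a[2],a[1]/a[2]
    return K[0,0]*x+K[0,2],K[1,1]*y+K[1,2]
def crop(f,g,u0,v0,u1,v1,s):
    im=cv2.imread('pics/'+f+'.png')[v0:v1,u0:u1];cv2.imwrite('pics/'+g+'.png',cv2.resize(im,None,fx=s,fy=s,interpolation=cv2.INTER_CUBIC))
E
python3 - <<'E'
from h import *
np.set_printoptions(precision=4,suppress=True)
a=[cap(n,n+'0') for n in('scene','top')]
cap('wrist','wrist0')
big=np.vstack(a)[:,:,::-1]; cv2.imwrite('pics/both.png',cv2.resize(big,(800,1000))[:, :])
for n in('scene0','top0','wrist0'):
    d=np.load('pics/'+n+'.npz');print(n,d['K'],d['T'])
s=readout.state();print(s['t'],s['ee_rot'],s['tcp_pos'])
E
```

```text
scene0 [[380.785    0.     318.2868]
 [  0.     380.785  200.5624]
 [  0.       0.       1.    ]] [[-0.82   -0.3329  0.4657  1.038 ]
 [ 0.5721 -0.4492  0.6863  0.7582]
 [-0.0193  0.8291  0.5587  0.7588]
 [ 0.      0.      0.      1.    ]]
top0 [[398.746    0.     319.4345]
 [  0.     398.746  198.927 ]
 [  0.       0.       1.    ]] [[ 0.022   0.9772 -0.211   0.289 ]
 [-0.9998  0.0211 -0.0065 -0.0243]
 [-0.0019  0.2111  0.9775  1.1846]
 [ 0.      0.      0.      1.    ]]
wrist0 [[309.7069   0.     318.4443]
 [  0.     309.7069 195.8657]
 [  0.       0.       1.    ]] [[ 0.2841 -0.9246 -0.2536  0.0913]
 [ 0.9588  0.2737  0.0764  0.5467]
 [-0.0013 -0.2648  0.9643  0.3727]
 [ 0.      0.      0.      1.    ]]
0.15 [[-0.9589  0.2839 -0.0005]
 [ 0.2839  0.9589 -0.0009]
 [ 0.0002 -0.0011 -1.    ]] [0.156  0.5272 0.2309]
```

View pics/top0.png

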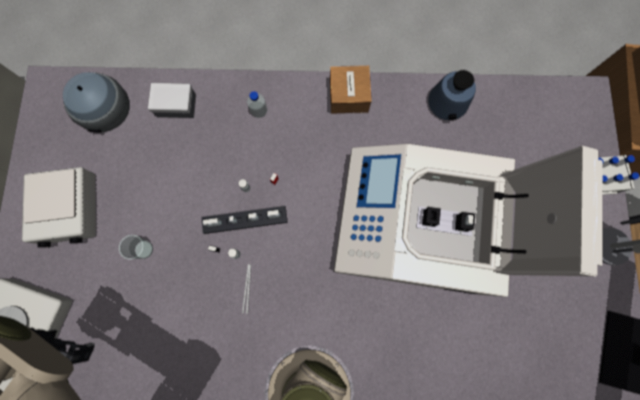

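View pics/scene0.png

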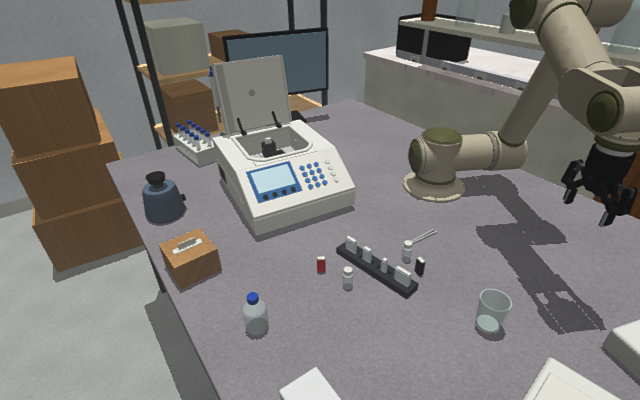

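The top view shows the rack at (244,219), with cells at about (210,221), (233,218), (252,216) and (273,213). The instrument is on the right with its slots near (432,216) and (465,221), and its front faces +y. Possible look-alikes are the four rack cells, the black cell (213,249), the red cell (274,178) and the reference cell (465,221). I'll check them in an enlarged crop.

```bash
python3 - <<'E'
from h import *
crop('top0','a',195,165,295,265,5.5);crop('top0','b',390,140,520,300,3.4)
a=cv2.imread('pics/a.png')[100:];b=cv2.imread('pics/b.png')
h=max(a.shape[0],b.shape[0]);P=lambda i:np.pad(i,((0,h-i.shape[0]),(0,0),(0,0)))
# a scale 5.5 -> compose side by side
c=np.hstack([P(a),P(b)]);print(c.shape,a.shape);c=c[:600,:800] if c.shape[1]<=800 else cv2.resize(c,(800,int(h*800/c.shape[1])));print(c.shape);cv2.imwrite('pics/ab.png',c)
E
```

```text
(544, 992, 3) (450, 550, 3)
(438, 800, 3)
```

View pics/ab.png

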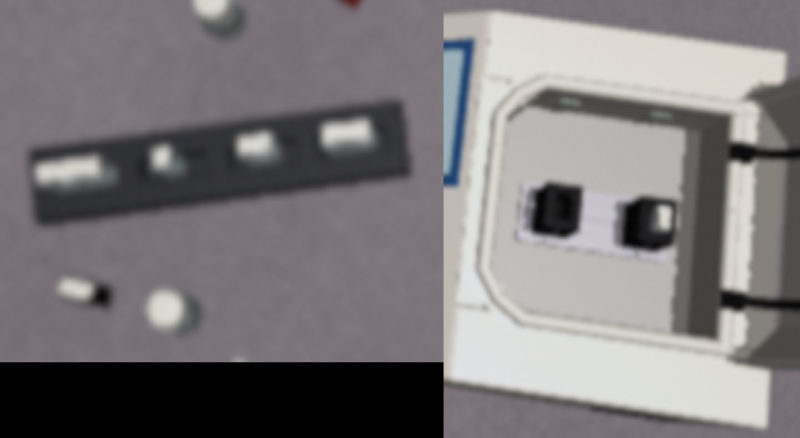

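From left to right the rack holds cell_40, cell_10, cell_20 (third, stopper about 23 mm long) and cell_30, so I choose the third, at top pixel (252.0,215.6). Next I'll compute its position and the instrument's pose.

```bash
python3 - <<'E'
from h import *
np.set_printoptions(precision=4,suppress=True)
A=lambda X,Y,z:at('top0',195+X/4.435,165+(Y+80.6)/4.435,z)
B=lambda X,Y,z:at('top0',390+(X-443.5)/2.742,140+Y/2.742,z)
for n,p in(('40',(70,170)),('10',(160,157)),('20',(254,145)),('30',(347,134))):print(n,A(*p,.06))
c=[A(*p,.02) for p in((30,150),(402,101),(410,173),(40,222))]
print('rack',c,np.mean(c,0)); e=c[0]-c[1]+c[3]-c[2];print(np.linalg.norm(e)/2,np.degrees(np.arctan2(e[1],e[0])))
print('scene 20 proj',proj('scene0',A(254,145,.06)))
b=[B(785,52,.175),B(768,427,.175)];e=b[0]-b[1];L=np.linalg.norm(e);print('back',b,L,np.degrees(np.arctan2(e[1],e[0])))
ex=e/L;ey=np.array([-ex[1],ex[0],0]);m=(b[0]+b[1])/2;print('slot',m+ey*.195,'pix',proj('top0',(m+ey*.195)*[1,1,0]+[0,0,.155]))
print('holder top',B(556,209,.155), B(648,222,.155))
E
```

```text
40 [0.4592 0.2915 0.06  ]
10 [0.4689 0.2342 0.06  ]
20 [0.4781 0.1741 0.06  ]
30 [0.4866 0.1145 0.06  ]
rack [array([0.4782, 0.3306, 0.02  ]), array([0.5169, 0.0835, 0.02  ]), array([0.4682, 0.0763, 0.02  ]), array([0.4301, 0.3199, 0.02  ])] [0.4733 0.2026 0.02  ]
0.2482748177753478 98.8900663079972
scene 20 proj (np.float64(368.38804602727487), np.float64(247.87672842336218))
back [array([ 0.6262, -0.5312,  0.175 ]), array([ 0.2735, -0.4874,  0.175 ])] 0.35541700558804107 -7.0760421935110625
slot [ 0.4739 -0.3158  0.175 ] pix (np.float64(433.0853342018824), np.float64(215.29649595725752))
holder top [ 0.4713 -0.3103  0.155 ] [ 0.4606 -0.3973  0.155 ]
```

Call:
drive_tool:
  deltas:
    - {"tx": -0.7,"ty": -0.42,"tz": 0.05}
    - {"tx": -0.7,"ty": -0.42,"tz": 0.05}
    - {"tx": -0.7,"ty": -0.42,"tz": 0.05}
    - {"tx": -0.7,"ty": -0.42,"tz": 0.05}
    - {"tx": -0.7,"ty": -0.42,"tz": 0.05}
    - {"tx": -0.7,"ty": -0.42,"tz": 0.05}
  hand: 0.5

```text
schema error: expected keys tx, ty, tz, turn
```

Call:
drive_tool:
  deltas:
    - {"tx": -0.663,"ty": -0.404,"tz": 0.053,"turn": 0.18}
    - {"tx": -0.663,"ty": -0.404,"tz": 0.053,"turn": 0.18}
    - {"tx": -0.663,"ty": -0.404,"tz": 0.053,"turn": 0.18}
    - {"tx": -0.663,"ty": -0.404,"tz": 0.053,"turn": 0.18}
    - {"tx": -0.663,"ty": -0.404,"tz": 0.053,"turn": 0.18}
    - {"tx": -0.663,"ty": -0.404,"tz": 0.053,"turn": 0.18}
    - {"tx": -0.663,"ty": -0.404,"tz": 0.053,"turn": 0.18}
    - {"tx": -0.663,"ty": -0.404,"tz": 0.053,"turn": 0.18}

```text
t: 0.95
tcp_pos: [0.3126, 0.3543, 0.2152]
ee_rot: [[-0.145, 0.989, -0.0], [0.989, 0.145, -0.0], [-0.0, -0.0, -1.0]]
ft_force: [0.5, -0.4, -0.1]
grip_width: 0.997
grasp_force: 0.0
```

Call:
drive_tool:
  deltas:
    - {"tx": 0}
    - {"tx": 0}
    - {"tx": 0}

```text
schema error: expected keys tx, ty, tz, turn
```

```bash
python3 - <<'E'
from h import *
np.set_printoptions(precision=4,suppress=True)
s=readout.state();cap('wrist','w1');print(s['t'],s['tcp_pos'],s['ee_rot'])
print(np.load('pics/w1.npz')['T'])
print(proj('w1',[.4781,.1741,.06],True))
E
```

```text
0.95 [0.3126 0.3543 0.2152] [[-0.1454  0.9894 -0.0004]
 [ 0.9894  0.1454 -0.0003]
 [-0.0002 -0.0005 -1.    ]]
[[ 0.9894 -0.1402 -0.0371  0.3027]
 [ 0.145   0.9537  0.2634  0.4213]
 [-0.0016 -0.266   0.964   0.3571]
 [ 0.      0.      0.      1.    ]]
(np.float64(424.89223470899753), np.float64(335.51377451423923))
```

View pics/w1.png

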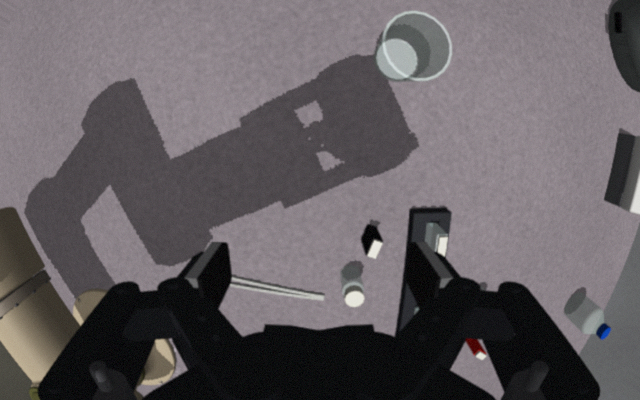

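The wrist view shows the rack at right (410-450, 210-330), with vial_b, the black look-alike and the red one around it. My first call was refused because every key is required. I'll move so the camera looks down on the cell.

Call:
drive_tool:
  deltas:
    - {"tx": -0.873,"ty": 0.458,"tz": 0.05,"turn": 0}
    - {"tx": -0.873,"ty": 0.458,"tz": 0.05,"turn": 0}
    - {"tx": -0.873,"ty": 0.458,"tz": 0.05,"turn": 0}
    - {"tx": -0.873,"ty": 0.458,"tz": 0.05,"turn": 0}
    - {"tx": -0.873,"ty": 0.458,"tz": 0.05,"turn": 0}
    - {"tx": -0.873,"ty": 0.458,"tz": 0.05,"turn": 0}
    - {"tx": -0.873,"ty": 0.458,"tz": 0.05,"turn": 0}
    - {"tx": -0.873,"ty": 0.458,"tz": 0.05,"turn": 0}
  hand: 0.5

```text
t: 1.8
tcp_pos: [0.488, 0.1161, 0.2]
ee_rot: [[-0.151, 0.989, -0.001], [0.989, 0.151, 0.0], [0.0, -0.001, -1.0]]
ft_force: [-0.7, 0.7, 0.3]
grip_width: 0.498
grasp_force: 0.0
```

```bash
python3 - <<'E'
from h import *
np.set_printoptions(precision=4,suppress=True)
s=readout.state();print(s['joint_vel']);cap('wrist','w2');print(s['t'],s['tcp_pos'],s['ee_rot'],s['grip_width'])
u,v=proj('w2',[.4781,.1741,.06],True);print(u,v)
u0,v0=int(u)-100,max(0,int(v)-90);crop('w2','w2c',u0,v0,u0+200,v0+150,4);print(u0,v0)
E
```

```text
[ 2.4577 -1.1419  0.891   0.1723  0.1551  0.5611]
1.8 [0.488  0.1161 0.2   ] [[-0.1509  0.9886 -0.0011]
 [ 0.9886  0.1509  0.0002]
 [ 0.0004 -0.0011 -1.    ]] 0.49820984399833496
318.0411629983447 122.26364097701709
218 32
```

View pics/w2c.png

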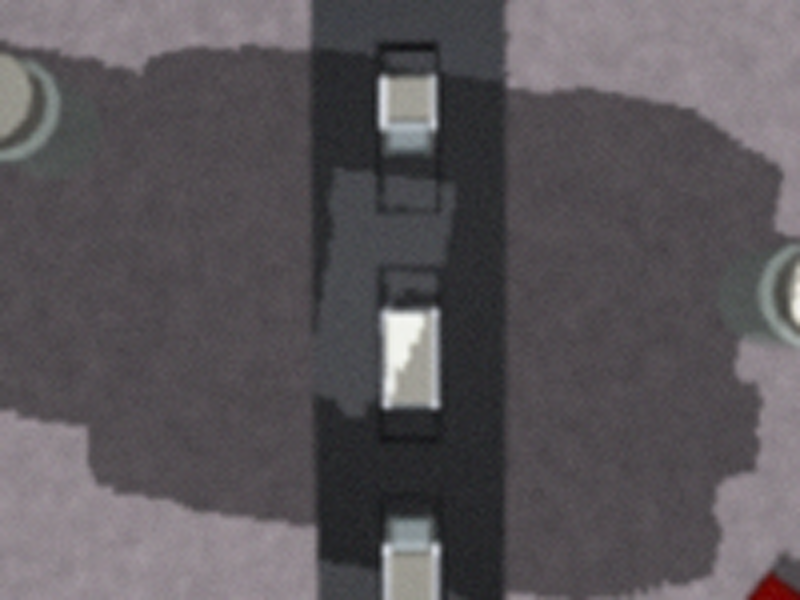

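The crop shows cell_20 with its stopper top centred at crop (411,359), about 58x100 px (ratio 1.75, so it is the 22.5x12.5 cell). The square cell_10 is above it and cell_30 below.

```bash
python3 - <<'E'
from h import *
np.set_printoptions(precision=4,suppress=True)
A=lambda X,Y,z:at('w2',218+X/4,32+Y/4,z,True)
c=A(411,359,.06);print(c,np.linalg.norm(A(411,308,.06)-A(411,409,.06)),np.linalg.norm(A(382,359,.06)-A(440,359,.06)))
for a,b,z in(((313,50),(319,550),.02),((507,50),(504,550),.02),((410,74),(411,409),.06),((410,74),(412,542),.06)):
    d=A(*a,z)-A(*b,z);print(np.degrees(np.arctan2(d[1],d[0])))
s=readout.state();R=s['ee_rot'];t=np.array([c[0],c[1],.027]);print(s['tcp_pos'],R.T@(t-s['tcp_pos'])/.3,np.degrees(np.arctan2(R[1][1],R[0][1])))
E
```

```text
[0.4804 0.1749 0.06  ] 0.023016533793202995 0.013081633515087817
99.03808852260752
98.6903011162732
98.84833807903522
98.93879601598974
[0.4875 0.1169 0.2002] [0.1946 0.0067 0.5775] 8.755104901303083
```

Call:
drive_tool:
  deltas:
    - {"tx": 0.193,"ty": 0.006,"tz": 0,"turn": 0}
    - {"tx": 0.193,"ty": 0.006,"tz": 0.15,"turn": 0}
    - {"tx": 0.193,"ty": 0.006,"tz": 0.3,"turn": 0}
    - {"tx": 0.193,"ty": 0.006,"tz": 0.3,"turn": 0}
    - {"tx": 0.193,"ty": 0.006,"tz": 0.3,"turn": 0}

```text
t: 2.35
tcp_pos: [0.4807, 0.1749, 0.1115]
ee_rot: [[-0.153, 0.988, -0.0], [0.988, 0.153, 0.0], [0.0, -0.0, -1.0]]
ft_force: [0.0, 0.8, 0.5]
grip_width: 0.5
grasp_force: 0.0
```

```bash
python3 - <<'E'
from h import *
np.set_printoptions(precision=4,suppress=True)
s=readout.state();R=s['ee_rot'];print(s['tcp_pos'],R.T@([.4803,.1748,.027]-s['tcp_pos'])/.3,np.degrees(np.arctan2(R[1][1],R[0][1])),s['joint_vel'])
E
```

```text
[0.4807 0.1749 0.1115] [-0.0002 -0.0014  0.2815] 8.811841482692959 [-0.7856 -2.005  -2.354   0.0097 -0.1168  0.0801]
```

Call:
drive_tool:
  deltas:
    - {"tx": 0,"ty": -0.001,"tz": 0.12,"turn": 0}
    - {"tx": 0,"ty": -0.001,"tz": 0.22,"turn": 0}
    - {"tx": 0,"ty": -0.001,"tz": 0.277,"turn": 0}
    - {"tx": 0,"ty": -0.001,"tz": 0.277,"turn": 0}
    - {"tx": 0,"ty": -0.001,"tz": 0.277,"turn": 0}
    - {"tx": 0,"ty": -0.001,"tz": 0.277,"turn": 0}

```text
t: 2.95
tcp_pos: [0.4818, 0.1743, 0.0294]
ee_rot: [[-0.152, 0.988, 0.004], [0.988, 0.152, 0.0], [-0.0, 0.004, -1.0]]
ft_force: [0.1, -0.2, 0.8]
grip_width: 0.499
grasp_force: 0.0
```

Call:
drive_tool:
  deltas:
    - {"tx": 0,"ty": 0,"tz": 0,"turn": 0}
    - {"tx": 0,"ty": 0,"tz": 0,"turn": 0}
    - {"tx": 0,"ty": 0,"tz": 0,"turn": 0}
    - {"tx": 0,"ty": 0,"tz": 0,"turn": 0}
    - {"tx": 0,"ty": 0,"tz": 0,"turn": 0}
    - {"tx": 0,"ty": 0,"tz": 0,"turn": 0}
    - {"tx": 0,"ty": 0,"tz": 0,"turn": 0}
    - {"tx": 0,"ty": 0,"tz": 0,"turn": 0}
  hand: 1
  grip_force: 35

```text
t: 3.75
tcp_pos: [0.481, 0.1742, 0.0282]
ee_rot: [[-0.151, 0.988, 0.001], [0.988, 0.151, 0.0], [-0.0, 0.001, -1.0]]
ft_force: [-1.1, 0.0, 6.6]
grip_width: 0.14
grasp_force: 34.8
```

Call:
drive_tool:
  deltas:
    - {"tx": 0,"ty": 0,"tz": -0.02,"turn": 0}
    - {"tx": 0,"ty": 0,"tz": -0.07,"turn": 0}
    - {"tx": 0,"ty": 0,"tz": -0.15,"turn": 0}
    - {"tx": 0,"ty": 0,"tz": -0.25,"turn": 0}
    - {"tx": 0,"ty": 0,"tz": -0.37,"turn": 0}
    - {"tx": 0,"ty": 0,"tz": -0.5,"turn": 0}
    - {"tx": 0,"ty": 0,"tz": -0.62,"turn": 0}
    - {"tx": 0,"ty": 0,"tz": -0.7,"turn": 0}

```text
t: 4.55
tcp_pos: [0.4807, 0.1741, 0.2404]
ee_rot: [[-0.152, 0.988, 0.003], [0.988, 0.152, 0.0], [-0.0, 0.003, -1.0]]
ft_force: [0.3, -0.8, -0.6]
grip_width: 0.137
grasp_force: 34.1
```

Call:
drive_tool:
  deltas:
    - {"tx": 0,"ty": 0,"tz": -0.03,"turn": 0}
    - {"tx": 0,"ty": 0,"tz": -0.04,"turn": 0}
    - {"tx": 0,"ty": 0,"tz": -0.04,"turn": 0}
    - {"tx": 0,"ty": 0,"tz": -0.04,"turn": 0}

```text
t: 4.95
tcp_pos: [0.4802, 0.174, 0.248]
ee_rot: [[-0.151, 0.988, -0.003], [0.988, 0.151, -0.0], [0.0, -0.003, -1.0]]
ft_force: [-0.1, -0.5, -1.1]
grip_width: 0.14
grasp_force: 34.1
```

```bash
python3 - <<'E'
from h import *
np.set_printoptions(precision=4,suppress=True)
s=readout.state();R=s['ee_rot'];print(s['tcp_pos'],R,s['grip_width'],s['grasp_force'],s['ft_force'])
print(R.T@([.4739,-.3158,.25]-s['tcp_pos'])/.3)
cap('wrist','w3')
E
```

```text
[0.4802 0.174  0.248 ] [[-0.1514  0.9885 -0.0026]
 [ 0.9885  0.1514 -0.0003]
 [ 0.0001 -0.0027 -1.    ]] 0.13978635793248625 34.099624156951904 [-0.0538 -0.4521 -1.0758]
[-1.6107 -0.2679 -0.0063]
```

Call:
drive_tool:
  deltas:
    - {"tx": -0.03,"ty": 0,"tz": -0.01,"turn": 0}
    - {"tx": -0.1,"ty": 0,"tz": -0.02,"turn": 0}
    - {"tx": -0.22,"ty": -0.01,"tz": -0.02,"turn": 0}
    - {"tx": -0.35,"ty": -0.02,"tz": -0.02,"turn": 0}
    - {"tx": -0.49,"ty": -0.02,"tz": -0.02,"turn": 0}
    - {"tx": -0.63,"ty": -0.03,"tz": -0.02,"turn": 0}
    - {"tx": -0.77,"ty": -0.035,"tz": -0.02,"turn": 0}
    - {"tx": -0.9,"ty": -0.04,"tz": -0.02,"turn": -0.01}

```text
t: 5.8
tcp_pos: [0.5093, -0.0971, 0.2551]
ee_rot: [[-0.213, 0.977, -0.0], [0.977, 0.213, 0.0], [0.0, -0.0, -1.0]]
ft_force: [1.1, 1.2, -0.3]
grip_width: 0.14
grasp_force: 34.1
```

Call:
drive_tool:
  deltas:
    - {"tx": -0.14,"ty": -0.005,"tz": 0,"turn": -0.02}
    - {"tx": -0.28,"ty": -0.01,"tz": 0,"turn": -0.04}
    - {"tx": -0.42,"ty": -0.02,"tz": 0,"turn": -0.06}
    - {"tx": -0.54,"ty": -0.025,"tz": 0,"turn": -0.08}
    - {"tx": -0.64,"ty": -0.03,"tz": 0,"turn": -0.1}
    - {"tx": -0.71,"ty": -0.035,"tz": 0,"turn": -0.12}
    - {"tx": -0.75,"ty": -0.035,"tz": 0,"turn": -0.14}
    - {"tx": -0.765,"ty": -0.035,"tz": 0,"turn": -0.158}

```text
t: 6.6
tcp_pos: [0.5478, -0.3231, 0.2544]
ee_rot: [[-0.936, 0.352, -0.001], [0.352, 0.936, 0.001], [0.001, 0.0, -1.0]]
ft_force: [-0.3, 0.6, 1.0]
grip_width: 0.14
grasp_force: 34.1
```

Call:
drive_tool:
  deltas:
    - {"tx": 0,"ty": 0,"tz": 0,"turn": -0.018}
    - {"tx": 0,"ty": 0,"tz": 0,"turn": -0.032}
    - {"tx": 0,"ty": 0,"tz": 0,"turn": -0.038}
    - {"tx": 0,"ty": 0,"tz": 0,"turn": -0.038}
    - {"tx": 0,"ty": 0,"tz": 0,"turn": -0.038}
    - {"tx": 0,"ty": 0,"tz": 0,"turn": -0.038}

```text
t: 7.2
tcp_pos: [0.5482, -0.3213, 0.2552]
ee_rot: [[-0.992, 0.125, -0.0], [0.125, 0.992, 0.0], [0.0, 0.0, -1.0]]
ft_force: [-0.6, 0.2, -0.0]
grip_width: 0.137
grasp_force: 34.1
```

```bash
python3 - <<'E'
from h import *
np.set_printoptions(precision=4,suppress=True)
s=readout.state();R=s['ee_rot'];cap('wrist','w4');print(s['t'],s['tcp_pos'],R,s['grip_width'],s['grasp_force'],s['joint_vel'],s['q'],np.degrees(np.arctan2(R[1][1],R[0][1])))
print(proj('w4',[.4739,-.3158,.155],True))
E
```

```text
7.2 [ 0.5482 -0.3213  0.2552] [[-0.9921  0.1251 -0.0002]
 [ 0.1251  0.9921  0.0001]
 [ 0.0002  0.0001 -1.    ]] 0.1372791415225504 34.055126309394836 [ 0.2421  0.0314 -0.0384 -0.0578  0.0556 -0.2776] [ -41.0299   29.9735   56.7289   -0.0033   93.3116 -123.8455] 82.81536181812115
(np.float64(313.08047843027606), np.float64(104.14566749333436))
```

View pics/w4.png

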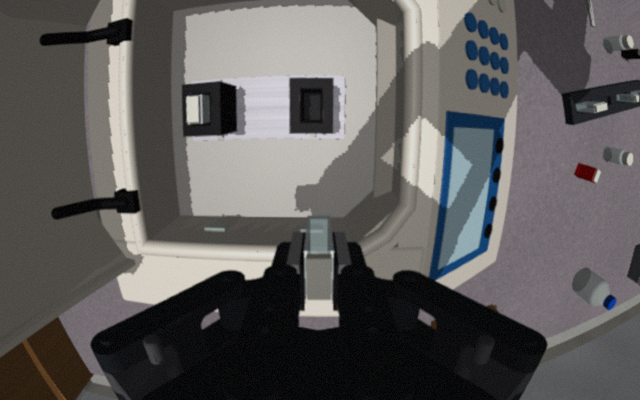

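The wrist view shows the front holder's slot at about (312,105), the rear holder with the reference cell near (198,108), and the held cell at (318,250). I'll make enlarged crops of the slot and the held cell.

```bash
python3 - <<'E'
import cv2,numpy as np
im=cv2.imread('pics/w4.png')
a=cv2.resize(im[68:143,280:345],None,fx=6,fy=6,interpolation=cv2.INTER_CUBIC)
b=cv2.resize(im[210:325,285:350],None,fx=5,fy=5,interpolation=cv2.INTER_CUBIC)
h=575;a=np.pad(a,((0,h-a.shape[0]),(0,0),(0,0)));print(a.shape,b.shape);cv2.imwrite('pics/w4c.png',np.hstack([a,b]))
E
```

```text
(575, 390, 3) (575, 325, 3)
```

View pics/w4c.png

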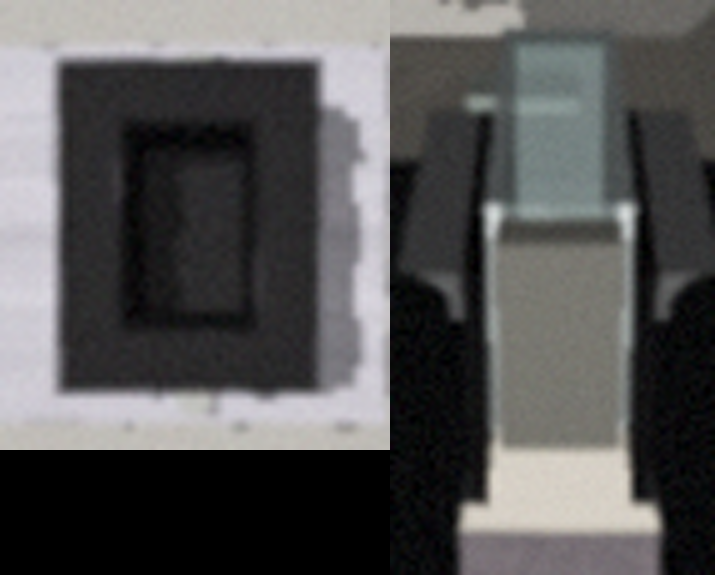

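The slot's centre is at pixel (311.1,105.2) with its edges vertical in the picture. The held cell's near end face runs from row 252 (glass top) to row 217 (bottom), centred near column 318.4, and it hangs straight.

```bash
python3 - <<'E'
from h import *
np.set_printoptions(precision=4,suppress=True)
s=readout.state();R=np.array(s['ee_rot']);p=s['tcp_pos'];print(p)
S=lambda X,Y,z=.155:at('w4',280+X/6-.42,68+Y/6-.42,z,True)
c=S(189,225.5);print('slot',c,'holder size',np.linalg.norm(S(60,226)-S(318,226)),np.linalg.norm(S(189,62)-S(189,390)),'slot size',np.linalg.norm(S(122,226)-S(256,226)),np.linalg.norm(S(189,122)-S(189,328)))
for a,b in(((60,62),(60,390)),((318,62),(318,390))):
  d=S(*a)-S(*b);print('ang',np.degrees(np.arctan2(d[1],d[0])))
# long-baseline: rim centers: rear holder front vs front holder; tool angles
print('tool x ang',np.degrees(np.arctan2(R[1,0],R[0,0])))
# cell end face in tool frame
zb=p[2]-.018
for n,u,v,z in(('bot',318.1,217.2,zb),('top',318.8,252.2,zb+.045)):
  print(n,R.T@(at('w4',u,v,z,True)-p))
print('rear holder front-left? ', at('w4',183,108,.155,True))
E
```

```text
[ 0.5482 -0.3212  0.2552]
slot [ 0.4745 -0.3174  0.155 ] holder size 0.033216836423139946 0.04288035979889536 slot size 0.01723264119615324 0.026889174699584902
ang 172.409625803719
ang 172.98612850098712
tool x ang 172.8262202663892
bot [0.0116 0.     0.018 ]
top [ 0.0121  0.0003 -0.027 ]
rear holder front-left?  [ 0.4588 -0.422   0.155 ]
```

Call:
drive_tool:
  deltas:
    - {"tx": 0.03,"ty": -0.003,"tz": 0,"turn": 0}
    - {"tx": 0.09,"ty": -0.007,"tz": 0,"turn": 0}
    - {"tx": 0.16,"ty": -0.012,"tz": 0,"turn": 0}
    - {"tx": 0.21,"ty": -0.016,"tz": 0,"turn": 0}
    - {"tx": 0.244,"ty": -0.018,"tz": 0,"turn": 0}
    - {"tx": 0.244,"ty": -0.018,"tz": 0.05,"turn": 0}
    - {"tx": 0.244,"ty": -0.018,"tz": 0.1,"turn": 0}
    - {"tx": 0.244,"ty": -0.018,"tz": 0.14,"turn": 0}

```text
t: 8.05
tcp_pos: [0.4746, -0.3173, 0.2126]
ee_rot: [[-0.992, 0.124, -0.0], [0.124, 0.992, 0.0], [0.0, 0.0, -1.0]]
ft_force: [0.4, -0.2, -0.2]
grip_width: 0.14
grasp_force: 34.1
```

Call:
drive_tool:
  deltas:
    - {"tx": 0,"ty": 0,"tz": 0.03,"turn": 0}
    - {"tx": 0,"ty": 0,"tz": 0.06,"turn": 0}
    - {"tx": 0,"ty": 0,"tz": 0.085,"turn": 0}
    - {"tx": 0,"ty": 0,"tz": 0.095,"turn": 0}
    - {"tx": 0,"ty": 0,"tz": 0.1,"turn": 0}
    - {"tx": 0,"ty": 0,"tz": 0.1,"turn": 0}
    - {"tx": 0,"ty": 0,"tz": 0.1,"turn": 0}
    - {"tx": 0,"ty": 0,"tz": 0.1,"turn": 0}

```text
t: 8.85
tcp_pos: [0.4751, -0.3174, 0.1837]
ee_rot: [[-0.992, 0.124, 0.001], [0.124, 0.992, -0.0], [-0.001, -0.0, -1.0]]
ft_force: [0.2, 0.3, 0.1]
grip_width: 0.14
grasp_force: 34.1
```

```bash
python3 - <<'E'
from h import *
np.set_printoptions(precision=4,suppress=True)
s=readout.state();R=np.array(s['ee_rot']);cap('wrist','w5');p=s['tcp_pos'];print(s['t'],p,np.degrees(np.arctan2(R[1,0],R[0,0])),s['grip_width'],s['grasp_force'],s['joint_vel'])
print(proj('w5',[.4745,-.3174,.155],True),proj('w5',p+R@[.0117,0,.018],True))
cap('scene','s5');cap('top','t5')
w=cv2.imread('pics/w5.png')[150:280,250:390];w=cv2.resize(w,None,fx=4,fy=4,interpolation=cv2.INTER_CUBIC)
u,v=map(int,proj('scene0',[.4745,-.3174,.175]));print(u,v)
a=cv2.resize(cv2.imread('pics/s5.png')[v-33:v+32,u-30:u+30],None,fx=4,fy=4,interpolation=cv2.INTER_CUBIC)
a=np.pad(a,((0,520-a.shape[0]),(0,0),(0,0)));cv2.imwrite('pics/c5.png',np.hstack([w,a]))
E
```

```text
8.85 [ 0.4751 -0.3174  0.1837] 172.8728476232181 0.14049988979214725 34.06181037425995 [-0.0319  0.0677  0.133  -0.0024 -0.0988 -0.1036]
(np.float64(318.01834780101393), np.float64(228.63344972628835)) (np.float64(318.03644675762246), np.float64(216.93696218802964))
277 147
```

View pics/c5.png

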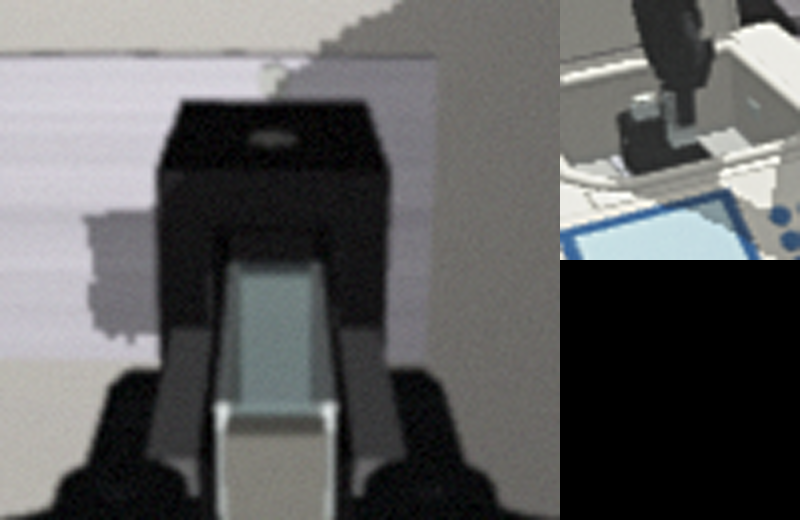

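```bash
python3 - <<'E'
from h import *
np.set_printoptions(precision=4,suppress=True)
s=readout.state();R=np.array(s['ee_rot']);p=s['tcp_pos']
W=lambda X,Y,z:(R.T@(at('w5',250+X/4-.375,150+Y/4-.375,z,True)-p)*1000)
print('holder edge mid (exp +22)',W(160,172,.155),W(388,172,.155),'slot far edge (exp 12.25)',W(272,232,.155))
print('cell bot',W(230,265,p[2]-.018),W(323,265,p[2]-.018),'glass top end',W(215,406,p[2]+.027),W(337,406,p[2]+.027))
for z in(.16,.1657,.17):print(z,W(277,265,z))
print(p,s['t'])
E
```

```text
holder edge mid (exp +22) [ 22.5321 -16.2763  28.4946] [22.5241 16.2772 28.4889] slot far edge (exp 12.25) [13.565  -0.2916 28.4939]
cell bot [12.1525 -6.0066 17.9982] [12.1492  6.7046 17.996 ] glass top end [ 12.3807  -5.9953 -27.0018] [ 12.3774   6.5131 -27.004 ]
0.16 [10.2534  0.4243 23.4945]
0.1657 [12.2265  0.4169 17.7941]
0.17 [13.715   0.4113 13.4937]
[ 0.475  -0.3174  0.1835] 9.0
```

The cell is within about 0.5 mm of centre and hangs 10.5 mm above the holder. I'll make a small trim, let it settle and check it.

Call:
drive_tool:
  deltas:
    - {"tx": -0.0015,"ty": -0.0008,"tz": 0.001,"turn": 0}
    - {"tx": -0.0015,"ty": -0.0008,"tz": 0.001,"turn": 0}
    - {"tx": -0.0015,"ty": -0.0008,"tz": 0.001,"turn": 0}
    - {"tx": -0.0015,"ty": -0.0008,"tz": 0.001,"turn": 0}
    - {"tx": -0.0015,"ty": -0.0008,"tz": 0.001,"turn": 0}
    - {"tx": -0.0015,"ty": -0.0008,"tz": 0.001,"turn": 0}
    - {"tx": -0.0015,"ty": -0.0008,"tz": 0.001,"turn": 0}
    - {"tx": -0.0015,"ty": -0.0008,"tz": 0.001,"turn": 0}

```text
t: 9.8
tcp_pos: [0.4754, -0.3177, 0.183]
ee_rot: [[-0.992, 0.124, -0.0], [0.124, 0.992, -0.0], [0.0, -0.0, -1.0]]
ft_force: [-0.4, 1.2, -0.7]
grip_width: 0.142
grasp_force: 34.1
```

```bash
python3 - <<'E'
from h import *
s=readout.state();print(s['tcp_pos'],s['joint_vel'],s['grasp_force'],s['ft_force'])
print(job.sign_off())
E
```

```text
[ 0.47541597 -0.31766214  0.18303263] [-0.04988817  0.04225961  0.0068805   0.00838116 -0.00399     0.10034112] 34.06128108501434 [-0.40001182  1.19563664 -0.7471436 ]
the job is handed in; nothing more can be done
None
```

I've handed the job in at about 9.8 s: cell_20 is held upright in the gripper about 10 mm above the front holder's slot, squared up and, by my last camera check, centred to within about half a millimetre before a final small trim.

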